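Load a slide cassette under a sprung port flap

ROBOT

A 6-joint arm with a two-finger parallel gripper is mounted at the origin on the work surface; the furniture and walls round the work are solid. World frame = base frame: x ahead of the robot, y to its left, z up, the work surface at z = 0. Lengths are in m, angles in rad, forces in N, time in s.
With the tool pointing down it reaches from about 0.3 to 0.85 m from the base axis. Payload 4.2 kg.
Tool frame: the origin (TCP) lies midway between the tips of the shut fingers; the grasp point (between the pads) lies robot.tcp_to_grasp behind it (robot.tcp_to_grasp is the distance from the TCP to the grasp point, in m); z points along the fingers, y is the line along which they close (so a half turn about z gives the same grasp; the last joint's range is limited). The gripper opens to 91 mm and grips with 3 to 60 N. Pads are 32 mm wide; open, the fingers measure 118 mm over their backs; the gripper's body (76 mm by 178 mm) begins 60 mm behind the grasp point.
Start: joints at [1.169, 0.32, 1.565, -0, 1.257, -0.02], TCP at [0.214, 0.534, 0.214] pointing down, gripper open.
Joint ranges: [-3.11, 3.11], [-0.84, 2.01], [0.21, 2.61], [-1.34, 4.49], [0.05, 2.63], [-2.56, 2.56]. Speed limits (rad/s): [2.57, 2.57, 3.14, 3.14, 3.14, 3.14].

INTERFACE

Orientations are given as a rotation vector (axis times angle).
In Python, from plant import robot gives the robot as it stands.
- The arm moves only by the tool arm_command, never from a script. Its argument "increments" is a list of rows, each a list of 7 numbers: the shift along the tool's x, y, z in m, then the turn, a rotation vector about the tool's x, y, z in rad, then the finger opening in m, from 0 to 0.0912. A call has 1 to 20 rows; each row shifts and turns the commanded pose from where the row before left it, along the tool's axes as they then stand; what a row does not reach is not made up. A row lasts 1/12 s, in which the tool goes at most 41.7 mm and 7.16 degrees, less where a joint would pass 70% of its speed; a pose out of reach is approached as far as the arm can. A call is refused whole if a number of a shift passes 0.0417 or a number of a turn 0.125, either way. A call with a gripper value outside its range is refused whole. The fingers move at their own pace and stop on an object; "squeeze" is the grip in N (left out, the last holds). Time passes only in rows, so rows that do not move let the fingers close. It gives the time, the measured TCP pose, the force, the opening and the grip force at its end, in the units of the state.
- robot.sense(): the state, without advancing time (a new reading comes with each control period).
- robot.read_camera(name): name is "scene" or "top"; returns the picture (400x640x3 uint8, red, green, blue); there is no depth.
- robot.camera_model(name): a dict with "vertical_fov" (degrees; the focal length in pixels is half the picture's height over the tangent of half this angle, whatever the lens; pixels are square), "cx", "cy" (the principal point, pixels), "extrinsics" (4x4, takes a point from camera to world coordinates). Camera axes: x right, y down, z forward; pixel columns grow to the right and rows downward; lengths in m; the calibration is good to about 2 mm. A picture is of the moment at which its call begins. camera_model takes no time and is no camera call.
- robot.job_done(): hands the job in; it is judged then, once.
Trained networks look in the newest picture that a camera, given by its name, has taken for a name from the list of things; names that differ only in an ending like _2 or _b are one class to them, and where a whole thing is asked for, a point or a joint stands for the part that bears it (a point fixed in the world has none). Each returns a list of dicts, best first, with "confidence" (0 to 1); they miss things now and then, are a little off and sometimes report something else, mostly with a low value. They report only what shows in the picture. A call takes as long as a camera call. They do not tell look-alikes from the thing itself.
- robot.find_in(camera, thing): "centre" ([column, row] in pixels, amid what is visible of it).
The state is a dict: "t": time; "qpos": joint angles; "joint_vel": joint speeds; "effort": joint torques, N m; "ee_pos": TCP position; "ee_rot": TCP orientation; "ft_force": force on the tool from outside, world axes, zero at the start; "ft_torque": the same for the moment, N m; "gripper_width": finger opening in m; "grasp_force": force on a finger pad.
Only numpy, scipy, OpenCV 4.12 (cv2) and the standard library are available. Lean on these libraries where they do the work, as an engineer would, in place of code of your own. Each camera call takes 0.05 s, during which the arm holds its last target. There are 200 camera calls.

TASK

Load the small grey cassette into the white cassette port without gripping or lifting it. Press the treadle plate down with one fingertip so the sprung flap swings well clear of the mouth and, while you hold it there, push the cassette by its upright rear tab with the other fingertip until it is fully home against the back of the port. Only then let the flap spring shut behind it; leave the things standing around alone.

Things in the scene. Friction and masses are not known exactly. Their poses are not given: they have to be found in the camera images.
- port: Fixed cassette port: grey base plate, x -117..+48, y -32..+38 mm, its top (the lane floor) 12 mm above the table, and a white housing at x 0..48, 44 mm above the table. Origin: on the table below the middle of the housing's mouth; x = direction in which the cassette is pushed in, y = left of that, towards the treadle, z up.
- mouth (a point): Middle of the mouth's sill, on the lane floor at x = 0. Mouth 32 mm wide, 20 mm high; back stop 40 mm inside. Rails 8 mm high, inner faces 32 mm apart, run from the mouth to x = -30 and flare to about 50 mm apart at x = -62. Axes as the port.
- shaft (a point): Point on the axis of the rocker's shaft, level with the mouth: 31 mm left of it, 34 mm above the table. The shaft (8 mm thick) runs from here 120 mm along -x of the port, in two bearing blocks whose tops are 41 mm above the table.
- flap (a joint): Angle (rad) of the sprung rocker on the shaft: 0 = flap shut; grows to its stop at 0.91 as the treadle goes down and the flap rises. The flap clears the cassette from about 0.45; about 0.8 is generous. The spring shuts it as soon as the treadle is released.
- treadle (a point): Point on the top of the treadle plate, 60 mm out from the shaft, mid-length; moves with it. Plate: port x -107..-15, reaching 78 mm out from the shaft on +y, 4 mm thick. It slopes up outwards 30 degrees at joint 0, is level at 0.52. At 0.8 a fingertip 60 mm out stands about 19 mm above the table and feels about 4 N. It may be pressed, and a fingertip slid along it, anywhere along x.
- flap_edge (a point): Middle of the flap's lower edge; moves with it. Steel flap 4 mm thick (port x -4..0), shut over the mouth from y -15 to +19, lower edge then 8 mm above the lane floor. Open fingertips 75 to 105 mm apart (centre to centre) reach the middle of the lane and the treadle at once.
- cassette: Loose grey cassette, 60 g, on the base plate before the mouth. Head 34 x 28 x 16 mm high, corners rounded; behind it a tongue 16 long, 5 high; then an upright rear tab 4 thick, 26 wide, 22 high. Origin: underside, below the head's middle; x points to its leading end; tab's rear face 37 mm behind. Fully home: origin 23 mm past the mouth, y about 0; the shut flap then stands between head and tab.
- coverslips: Bystander: small square box of cover slips, 33 x 33 x 16 mm, right of the port. Origin: centre of underside.
- dropper: Bystander: dropper bottle, 36 mm diameter, 99 mm high, right of the white housing. Origin: centre of underside.
Mind the look-alikes: they are no part of the job. What is meant by the cassette is not blue, brown or red, and is the larger of those in its own colour.

How it is judged:
On the way, in this order (a step that is already met when the one before it is completed fails the run):
1. the flap is held open with the cassette still outside (value of joint flap above 0.55 rad and x of cassette in the frame of port below -0.018 m), for 0.1 s.
2. the cassette is home while the flap is still held clear of it (value of joint flap above 0.52 rad and x of cassette in the frame of port above 0.019 m), for 0.1 s.
At the end, for the whole second after the job is handed in: The cassette lies flat and straight (within 7 degrees) in the port, its origin within about 4 mm of the fully home position and at rest, and the flap is shut behind its head (joint below 0.06 rad) (x of cassette in the frame of port between 0.0185 and 0.026 m and y of cassette in the frame of port between -0.004 and 0.004 m and angle between the x axis of cassette and the x axis of port, either way round below 0.12 rad and z of cassette in the frame of port between 0.009 and 0.015 m and value of joint flap below 0.06 rad and linear speed of cassette below 0.01 m/s); the robot touches nothing.
It fails at once if the cassette is lifted or tipped (z of cassette in the frame of port above 0.02 m or angle between cassette's own z axis and vertical above 0.3 rad).
It fails at once if the flap is let down on the cassette before it is home (x of cassette in the frame of port between -0.012 and 0.014 m and value of joint flap below 0.46 rad).
It fails at once if a bystander is moved by more than 15 mm (distance of any of coverslips, dropper from where it was at the start of the episode above 0.015 m).
It also fails if it takes over 35 s, if anything falls off the work surface, if the arm or the gripper's body presses on something with over 40 N, if the wrist force passes 120 N, or if a joint passes its speed limit or range.

## Working session

There is one attempt and no reset: what is moved stays moved. The work goes in short steps, Python scripts to look and compute and a tool call to move; the robot and the scene stay as the last step left them, time stands still between calls to the robot, and variables do not carry over. Pictures are saved under pics/ and viewed, at most 10 in all, crops included, and the job is handed in when it is done.

Besides the shell and the picture viewer there is one more tool, called after "Call:" as a command line: name --pt "numbers of a row" for each row, then --argument value for the rest. arm_command: Moves the arm, as the interface text tells. Its arguments: {"type":"object","properties":{"increments":{"type":"array"},"squeeze":{"type":"number"}},"required":["increments"]}

```bash
mkdir -p pics; ls
python3 - <<'E'
from plant import robot
import cv2
for c in("top","scene"):
    im=robot.read_camera(c); cv2.imwrite(f"pics/{c}0.png",im[:,:,::-1])
    m=robot.camera_model(c); print(c,m)
    for n in("port","cassette","treadle","flap_edge","coverslips","dropper"):
        print(n,[(d["centre"],round(d["confidence"],2)) for d in robot.find_in(c,n)])
s=robot.sense();print(s,robot.tcp_to_grasp)
E
```

```text
pics
top {'vertical_fov': 53.52215274813019, 'cx': 320.43955690687835, 'cy': 200.6509221033619, 'extrinsics': array([[-8.76988547e-03, -9.90258697e-01,  1.38963316e-01,
         3.63875720e-01],
       [-9.99961524e-01,  8.71213850e-03, -1.02384673e-03,
         2.62089498e-01],
       [-1.96794523e-04, -1.38966948e-01, -9.90297000e-01,
         9.29307677e-01],
       [ 0.00000000e+00,  0.00000000e+00,  0.00000000e+00,
         1.00000000e+00]])}
port [([302.3, 186.8], 0.8)]
cassette [([262.7, 259.1], 0.71), ([313.5, 192.8], 0.61), ([309.7, 248.6], 0.55), ([386.7, 176.4], 0.52)]
treadle [([283.5, 191.3], 0.55)]
flap_edge [([283.8, 190.7], 0.64)]
coverslips [([342.8, 191.0], 0.57)]
dropper [([352.6, 171.9], 0.82)]
scene {'vertical_fov': 51.1603456038447, 'cx': 319.01365873112894, 'cy': 200.63528219063363, 'extrinsics': array([[ 0.57116023, -0.62101323,  0.53676676,  0.01590211],
       [-0.82075606, -0.42280061,  0.38418632, -0.0950776 ],
       [-0.01163948, -0.65998652, -0.75118727,  0.72414488],
       [ 0.        ,  0.        ,  0.        ,  1.        ]])}
port [([300.7, 184.7], 
[... 229 characters left out ...]
59.4, 198.6], 0.72)]
{'t': 0.7, 'qpos': array([ 1.16899128e+00,  3.19569155e-01,  1.56452494e+00,  1.84166993e-05,
        1.25741519e+00, -1.99869104e-02]), 'joint_vel': array([ 0.00273215,  0.00010725,  0.00173985, -0.0019004 , -0.00079502,
       -0.00035805]), 'effort': array([-1.87548030e-03, -4.12229633e+01, -2.32189876e+01,  7.25809252e-02,
        3.77331348e-02,  2.79720354e-05]), 'ee_pos': array([0.21423521, 0.53359549, 0.21398397]), 'ee_rot': array([5.96130692e-01, 3.08451464e+00, 1.33817449e-04]), 'ft_force': array([ 0.53612669,  0.77735292, -0.19526114]), 'ft_torque': array([ 0.02793169, -0.01720522,  0.03837799]), 'grasp_force': 0.0, 'gripper_width': 0.09123155927590788} 0.0188
```

Run:
```python
import cv2
a=cv2.imread("pics/top0.png")[130:290,210:420]; cv2.imwrite("pics/topc.png",cv2.resize(a,None,fx=3.75,fy=3.75,interpolation=cv2.INTER_CUBIC))
a=cv2.imread("pics/scene0.png")[120:280,200:410]; cv2.imwrite("pics/scenec.png",cv2.resize(a,None,fx=3.75,fy=3.75,interpolation=cv2.INTER_CUBIC))
```

```text
(no output)
```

View pics/topc.png

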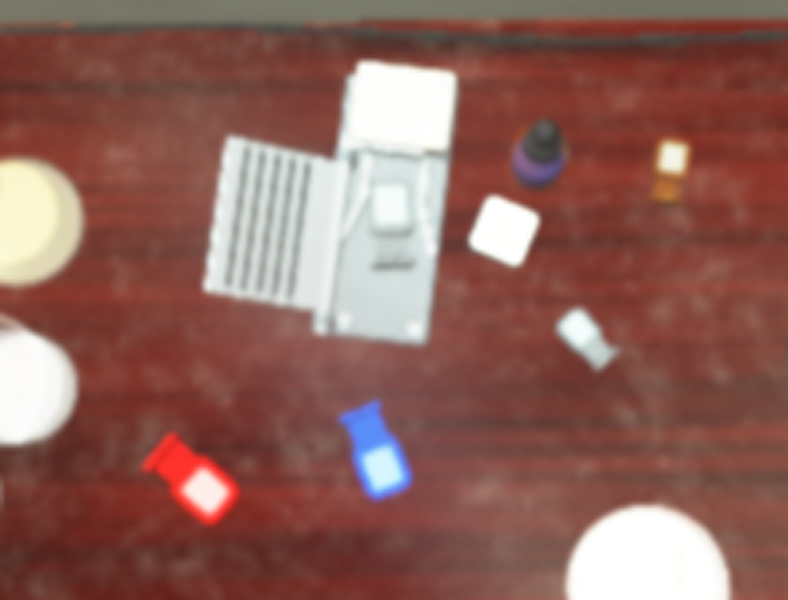

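View pics/scenec.png

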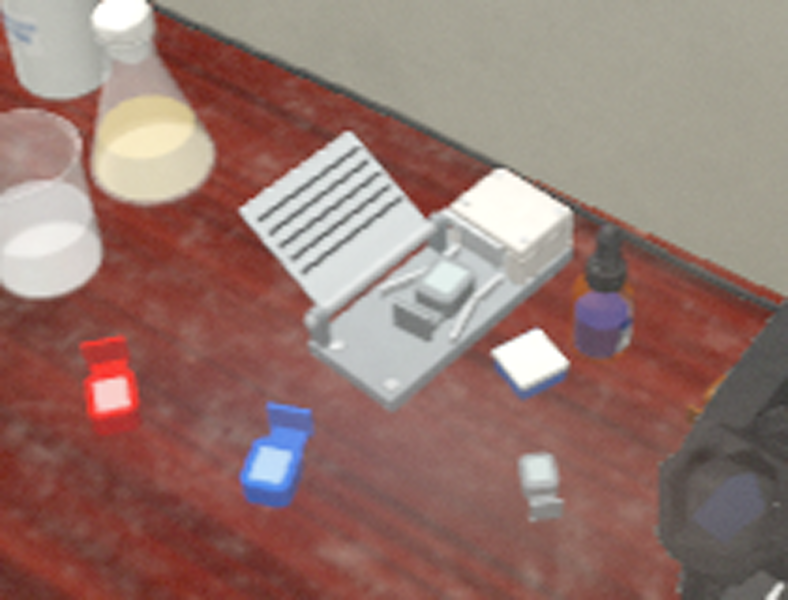

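The top view shows the cassette on the base plate, with its head at about crop (390,208) and its tab at (393,255). The treadle is to the left. The dropper (540,155) and coverslips (505,232) are to the right, and the look-alikes are further away. Next I'll fit the port pose from the corners.

```bash
cat > h.py <<'E'
import numpy as np
from scipy.optimize import least_squares
from plant import robot
OFF={"top":(210,130),"scene":(200,120)}
def proj(c,P):
    m=robot.camera_model(c);E=m["extrinsics"];f=200/np.tan(np.radians(m["vertical_fov"]/2))
    p=(np.atleast_2d(P)-E[:3,3])@E[:3,:3]
    return np.c_[m["cx"]+f*p[:,0]/p[:,2],m["cy"]+f*p[:,1]/p[:,2]]
def full(c,px): return np.array(px)/3.75+OFF[c]
def crop(c,P): return (proj(c,P)-OFF[c])*3.75
def ray(c,px,z):
    m=robot.camera_model(c);E=m["extrinsics"];f=200/np.tan(np.radians(m["vertical_fov"]/2))
    d=E[:3,:3]@np.array([(px[0]-m["cx"])/f,(px[1]-m["cy"])/f,1]);return E[:3,3]+d*(z-E[2,3])/d[2]
def T(p,P):
    P=np.atleast_2d(P)/1000.;c,s=np.cos(p[2]),np.sin(p[2])
    return np.c_[p[0]+c*P[:,0]-s*P[:,1],p[1]+s*P[:,0]+c*P[:,1],P[:,2]]
def inv(p,w): c,s=np.cos(p[2]),np.sin(p[2]);d=np.array(w[:2])-p[:2];return 1000*np.array([c*d[0]+s*d[1],-s*d[0]+c*d[1]])
E
python3 - <<'E'
from h import *
def tr(x,r,a=np.pi/6,h=2): return [x,31+r*np.cos(a)-h*np.sin(a),34+r*np.sin(a)+h*np.cos(a)]
O=[("top",(424,344),[-117,-32,12]),("top",(230,136),tr(-15,78)),("top",(205,292),tr(-107,78)),
("scene",(390,404),[-117,-32,6]),("scene",(348,132),tr(-15,78)),("scene",(241,210),tr(-107,78)),("scene",(573,250),[48,-32,12]),("top",(455,153),[0,-32,44]),("top",(457,72),[48,-32,44])]
r=lambda p:np.concatenate([crop(c,T(p,P))[0]-px for c,px,P in O])
s=least_squares(r,[.6,.27,-.12],loss="soft_l1",f_scale=4);p=s.x;print(p);np.save("port.npy",p)
for o,e in zip(O,r(p).reshape(-1,2)):print(o,e.round(1))
for c,q,z in[("top",(390,208),.028),("top",(393,240),.034),("scene",(447,283),.028),("scene",(417,307),.034),("top",(505,232),.016),("top",(548,125),.099),("top",(540,170),.04),("scene",(602,345),.02)]:print(c,q,inv(p,ray(c,full(c,q),z)).round(1))
E
```

```text
[ 0.56313943  0.26921057 -0.13630999]
('top', (424, 344), [-117, -32, 12]) [3.4 0.5]
('top', (230, 136), [-15, np.float64(97.54998149518622), np.float64(74.73205080756888)]) [ 1.4 -0.5]
('top', (205, 292), [-107, np.float64(97.54998149518622), np.float64(74.73205080756888)]) [ 3.5 -2.3]
('scene', (390, 404), [-117, -32, 6]) [-2.4  5.1]
('scene', (348, 132), [-15, np.float64(97.54998149518622), np.float64(74.73205080756888)]) [-1.  -2.8]
('scene', (241, 210), [-107, np.float64(97.54998149518622), np.float64(74.73205080756888)]) [-5.6 -1.3]
('scene', (573, 250), [48, -32, 12]) [-1.8 -3. ]
('top', (455, 153), [0, -32, 44]) [-2.9 -3.6]
('top', (457, 72), [48, -32, 44]) [4.8 1.2]
top (390, 208) [-37.8   1.4]
top (393, 240) [-58.3  -3.2]
scene (447, 283) [-36.6  -4.8]
scene (417, 307) [-66.2  -8.3]
top (505, 232) [-41.6 -71.1]
top (548, 125) [  8.9 -84.7]
top (540, 170) [ -5.  -86.7]
scene (602, 345) [  -6.6 -100. ]
```

```bash
cat > ov.py <<'E'
from h import *
import cv2,sys
def box(x0,x1,y0,y1,z): return [[x0,y0,z],[x1,y0,z],[x1,y1,z],[x0,y1,z]]
def overlay(p,cas,src,out,wins={"top":(265,140,70,86),"scene":(262,145,98,86)},S=4.4,draw=True):
    ims=[]
    for c in("top","scene"):
        x,y,w,h=wins[c];im=cv2.imread(src[c])[y:y+h,x:x+w];im=cv2.resize(im,None,fx=S,fy=S,interpolation=cv2.INTER_CUBIC)
        def pl(P,col):
            q=((proj(c,P)+.5-[x,y])*S*16).astype(int).reshape(-1,1,2);cv2.polylines(im,[q],True,col,1,cv2.LINE_AA,4)
        if draw:
            pl(T(p,box(-117,48,-32,38,12)),(0,0,255));pl(T(p,box(0,48,-32,38,44)),(0,0,255))
            for s in(1,-1):pl(T(p,[[0,16*s,20],[-30,16*s,20],[-62,25*s,20],[-30,16*s,20]]),(0,200,0))
            a=np.pi/6;pl(T(p,[[x_,31+78*np.cos(a)-1,34+39+1.7] for x_ in(-107,-15)]),(0,0,255))
            if cas is not None:
                cw=lambda P:T([*T(p,[[cas[0],cas[1],0]])[0,:2],p[2]+cas[2]],P)
                pl(cw(box(-17,17,-14,14,28)),(255,0,0));pl(cw(box(-37,-33,-13,13,34)),(255,0,255))
        ims.append(im)
    cv2.imwrite(out,np.hstack(ims))
E
python3 - <<'E'
from ov import *
p=np.load("port.npy");overlay(p,(-38,-1,0),{"top":"pics/top0.png","scene":"pics/scene0.png"},"pics/ov1.png")
E
```

```text
(no output)
```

View pics/ov1.png

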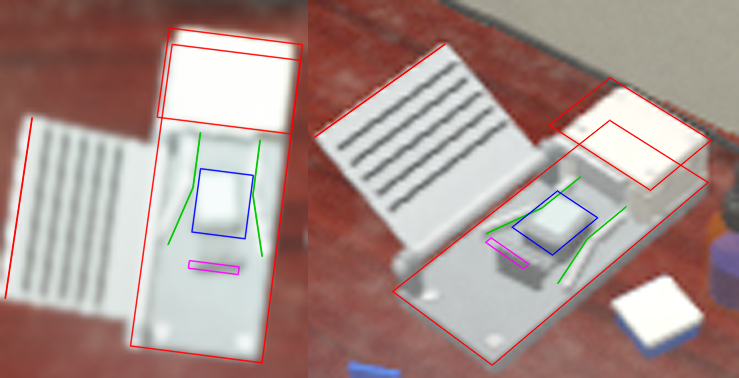

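Run:
```python
import cv2
S=9
a=cv2.imread("pics/top0.png")[143:225,262:335];a=cv2.resize(a,None,fx=7,fy=7,interpolation=cv2.INTER_CUBIC)
g=a.copy()
for i in range(0,83,10):cv2.putText(g,str(143+i),(0,i*7+4),0,.35,(0,255,255));cv2.line(g,(20,i*7),(28,i*7),(0,255,255))
for i in range(0,73,10):cv2.putText(g,str(262+i),(i*7-8,570),0,.35,(0,255,255));cv2.line(g,(i*7,555),(i*7,562),(0,255,255))
cv2.imwrite("pics/tz.png",g)
a=cv2.imread("pics/scene0.png")[150:235,275:375];a=cv2.resize(a,None,fx=7,fy=7,interpolation=cv2.INTER_CUBIC)
for i in range(0,85,10):cv2.putText(a,str(150+i),(0,i*7+4),0,.35,(0,255,255));cv2.line(a,(20,i*7),(28,i*7),(0,255,255))
for i in range(0,100,10):cv2.putText(a,str(275+i),(i*7-8,590),0,.35,(0,255,255));cv2.line(a,(i*7,575),(i*7,582),(0,255,255))
cv2.imwrite("pics/sz.png",a)
```

```text
(no output)
```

View pics/tz.png

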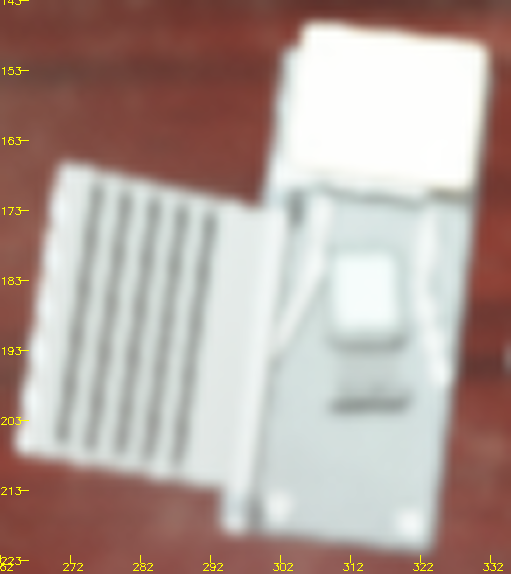

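View pics/sz.png

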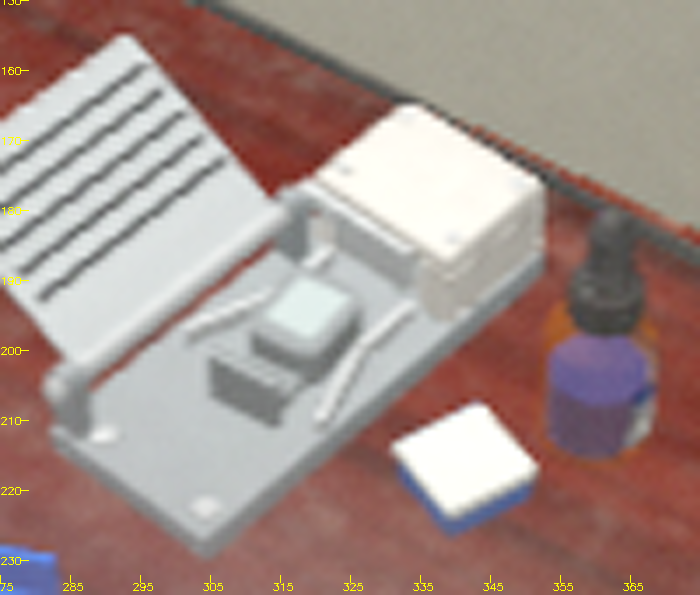

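The overlay is about 3 mm off. I've read sharper corners from the zooms: base plate (324,221), housing (330,170), (332,149) and (306,146) in top, and tab face (315,201) and head (314,185). I'll refit with these.

Run:
```python
from ov import *
def tr(x,r,a=np.pi/6,h=2): return [x,31+r*np.cos(a)-h*np.sin(a),34+r*np.sin(a)+h*np.cos(a)]
f=lambda c,x,y:(c,np.array([x,y])/7+([262,143] if c=="top" else [275,150])-.43)
O=[(f("top",434,548),[-117,-32,6]),(f("top",489,42),[48,'R',44]),(f("top",473,190),[0,'R',44]),(f("top",305,22),[48,'L',44]),
(f("top",62,163),tr(-15,78)),(f("top",15,450),tr(-107,78)),(f("top",418,245),[-15,-16,20]),(f("top",329,235),[-15,16,20]),
(f("scene",205,555),[-117,-32,0]),(f("scene",52,430),[-117,38,12]),(f("scene",545,262),[48,-32,6]),(f("scene",413,104),[48,'L',44]),(f("scene",543,185),[48,'R',44]),(f("scene",449,262),[0,'R',44]),(f("scene",127,35),tr(-15,78))]
def mk(P,q): return [P[0],{'L':q[3],'R':q[4]}.get(P[1],P[1]),P[2]]
for sel in(["top"],["scene"],["top","scene"]):
    OO=[o for o in O if o[0][0] in sel]
    r=lambda q:np.concatenate([proj(o[0][0],T(q,mk(o[1],q)))[0]-o[0][1] for o in OO])
    s=least_squares(r,[.56,.27,-.13,25,-30],x_scale=[.01,.01,.01,10,10],loss="soft_l1",f_scale=.6);p=s.x;print(sel,p)
for o,e in zip(OO,r(p).reshape(-1,2)):print(o[0][0],o[1],e.round(2))
np.save("port.npy",p[:3])
for (c,q),z in[(f("top",366,293),28),(f("top",370,405),23),(f("scene",306,305),28),(f("scene",247,395),23)]:
    w=ray(c,q,z/1000);print(c,inv(p,w).round(1))
overlay(p[:3],(-38,-1,0),{"top":"pics/top0.png","scene":"pics/scene0.png"},"pics/ov2.png")
```

```text
['top'] [  0.56407581   0.27186925  -0.13267036  30.00330538 -31.15771562]
['scene'] [  0.56385134   0.26901088  -0.12916459  26.72111353 -29.65834559]
['top', 'scene'] [  0.56435743   0.27072254  -0.13092004  27.94234232 -30.61374066]
top [-117, -32, 6] [-0.    0.67]
top [48, 'R', 44] [0.34 0.29]
top [0, 'R', 44] [ 0.15 -0.53]
top [48, 'L', 44] [1.33 0.13]
top [-15, np.float64(97.54998149518622), np.float64(74.73205080756888)] [ 0.59 -0.03]
top [-107, np.float64(97.54998149518622), np.float64(74.73205080756888)] [1.42 0.11]
top [-15, -16, 20] [ 0.8  -0.65]
top [-15, 16, 20] [-0.08 -0.86]
scene [-117, -32, 0] [-0.34  1.34]
scene [-117, 38, 12] [-1.4  -0.79]
scene [48, -32, 6] [-0.54 -0.04]
scene [48, 'L', 44] [-0.68 -0.93]
scene [48, 'R', 44] [ 0.07 -0.72]
scene [0, 'R', 44] [-0.17 -0.29]
scene [-15, np.float64(97.54998149518622), np.float64(74.73205080756888)] [-0.53 -0.55]
top [-36.4   0.5]
top [-72.6  -5.2]
scene [-33.8   0. ]
scene [-71.2  -8.9]
```

```bash
cat > d.py <<'E'
from h import *
from scipy.spatial.transform import Rotation as R
import sys
p=np.load("port.npy");s=robot.sense();r=R.from_rotvec(s["ee_rot"])
def delta(x,y,z):
    w=np.array([*T(p,[[x,y,0]])[0,:2],z/1000]);c,sn=np.cos(p[2]),np.sin(p[2])
    D=np.array([[-c,-sn,0],[-sn,c,0],[0,0,-1.]]).T
    D=np.c_[[-c,-sn,0],[-sn,c,0],[0,0,-1]]
    return r.inv().apply(w-s["ee_pos"]).round(4),(r.inv()*R.from_matrix(D)).as_rotvec().round(4)
if __name__=="__main__":
    a=[float(v) for v in sys.argv[1:4]];print(*delta(*a));print("port",inv(p,s["ee_pos"]),s["ee_pos"][2],s["ft_force"],s["gripper_width"],s["t"])
E
sed -i '/D=np.array/d' d.py; python3 d.py -98 47 120
```

```text
[-0.3163 -0.0923  0.094 ] [ 1.000e-04 -0.000e+00 -2.509e-01]
port [-381.44305642  214.91615643] 0.2139839749003739 [ 0.53612669  0.77735292 -0.19526114] 0.09123155927590788 0.7
```

Call:
arm_command --pt "0 -0.0185 0 0 0 0 0.081" --pt "0 -0.0185 0 0 0 0 0.081" --pt "0 -0.0185 0 0 0 0 0.081" --pt "0 -0.0185 0 0 0 0 0.081" --pt "0 -0.0185 0 0 0 0 0.081" --pt "-0.0264 0 0 0 0 0 0.081" --pt "-0.0264 0 0 0 0 0 0.081" --pt "-0.0264 0 0 0 0 0 0.081" --pt "-0.0264 0 0 0 0 0 0.081" --pt "-0.0264 0 0 0 0 0 0.081" --pt "-0.0264 0 0 0 0 0 0.081" --pt "-0.0264 0 0 0 0 0 0.081" --pt "-0.0264 0 0 0 0 0 0.081" --pt "-0.0264 0 0 0 0 0 0.081" --pt "-0.0264 0 0 0 0 0 0.081" --pt "-0.0264 0 0 0 0 0 0.081" --pt "-0.0264 0 0 0 0 0 0.081" --pt "0 0 0 0 0 -0.0836 0.081" --pt "0 0 0 0 0 -0.0836 0.081" --pt "0 0 0 0 0 -0.0836 0.081"

```text
t: 2.37
ee_pos: [0.4743, 0.3293, 0.2137]
ee_rot: [-0.201, -3.135, 0.0]
ft_force: [0.1, 0.2, -0.2]
gripper_width: 0.0812
grasp_force: 0.0
```

```bash
python3 d.py -98 47 90
```

```text
[0.0011 0.0007 0.1237] [-0.0001 -0.0003  0.0029]
port [-96.90829577  46.35295991] 0.21372404244232587 [ 0.13774165  0.16447257 -0.15003624] 0.08123196701017157 2.3667
```

Next I'll lower to z≈85 mm, just above the raised treadle, and check with the cameras.

Call:
arm_command --pt "0.001 0.001 0.016 0 0 0.003 0.081" --pt "0 0 0.016 0 0 0 0.081" --pt "0 0 0.016 0 0 0 0.081" --pt "0 0 0.016 0 0 0 0.081" --pt "0 0 0.016 0 0 0 0.081" --pt "0 0 0.016 0 0 0 0.081" --pt "0 0 0.016 0 0 0 0.081" --pt "0 0 0.016 0 0 0 0.081" --pt "0 0 0 0 0 0 0.081"

```text
t: 3.12
ee_pos: [0.4711, 0.3297, 0.083]
ee_rot: [-0.21, -3.13, 0.006]
ft_force: [0.5, -0.1, 0.6]
gripper_width: 0.0809
grasp_force: 0.0
```

```bash
python3 d.py -98 47 19
python3 - <<'E'
from ov import *
for c in("top","scene"):cv2.imwrite(f"pics/{c}1.png",robot.read_camera(c)[:,:,::-1])
overlay(np.load("port.npy"),(-36,0,.16),{"top":"pics/top1.png","scene":"pics/scene1.png"},"pics/ov3.png",S=4.6)
E
```

```text
[-0.0025  0.001   0.064 ] [-0.004  -0.0047 -0.0031]
port [-100.15470992   46.25194446] 0.0829871994944606 [ 0.45342109 -0.12221826  0.58586856] 0.08094857748821582 3.1167
```

View pics/ov3.png

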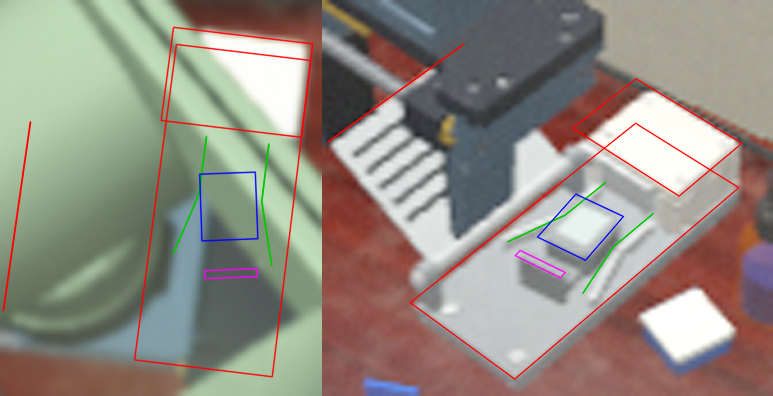

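The scene view shows the lane finger behind the tab (tab about (545,275) in the crop) and the other finger over the treadle. I'll press down now.

Call:
arm_command --pt "0 0.001 0.004 -0.004 -0.004 -0.003 0.081" --pt "0 0 0.005 0 0 0 0.081" --pt "0 0 0.005 0 0 0 0.081" --pt "0 0 0.005 0 0 0 0.081" --pt "0 0 0.005 0 0 0 0.081" --pt "0 0 0.005 0 0 0 0.081" --pt "0 0 0.005 0 0 0 0.081" --pt "0 0 0.005 0 0 0 0.081" --pt "0 0 0.005 0 0 0 0.081" --pt "0 0 0.005 0 0 0 0.081" --pt "0 0 0.005 0 0 0 0.081" --pt "0 0 0.004 0 0 0 0.081" --pt "0 0 0.003 0 0 0 0.081" --pt "0 0 0.002 0 0 0 0.081" --pt "0 0 0 0 0 0 0.081" --pt "0 0 0 0 0 0 0.081"

```text
t: 4.55
ee_pos: [0.4733, 0.3317, 0.0229]
ee_rot: [0.205, 3.131, 0.005]
ft_force: [0.6, -1.0, 3.8]
gripper_width: 0.0812
grasp_force: 1.5
```

```bash
python3 d.py -98 47 19
python3 - <<'E'
from ov import *
for c in("top","scene"):cv2.imwrite(f"pics/{c}2.png",robot.read_camera(c)[:,:,::-1])
overlay(np.load("port.npy"),(-36,0,.16),{"top":"pics/scene2.png","scene":"pics/scene2.png"},"pics/ov4.png",wins={"top":(240,130,1,110),"scene":(240,130,150,110)},S=5,draw=False)
E
```

```text
[-0.0003 -0.0015  0.0039] [ 0.0034  0.0038 -0.    ]
port [-98.27302424  48.53164298] 0.02292564321874848 [ 0.63980072 -1.01449037  3.83913671] 0.0812049721149088 4.55
```

View pics/ov4.png

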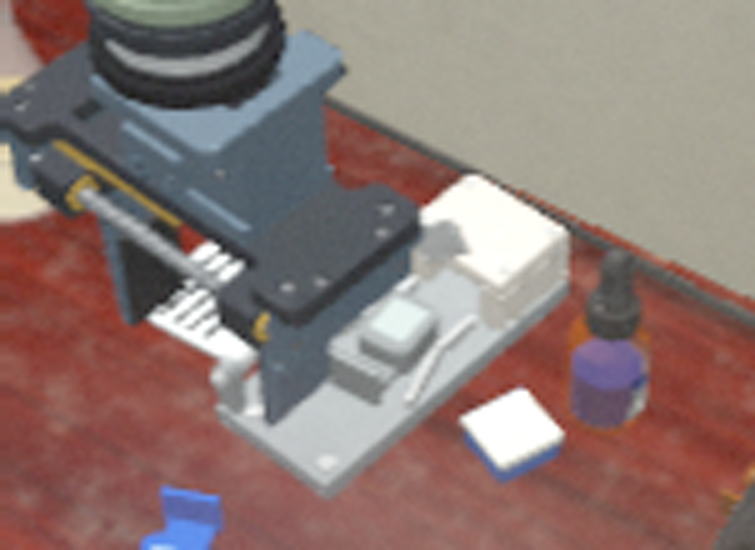

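The flap is raised (about (440,240)), the cassette is still outside, and the lane finger is behind the tab. Now I'll push along −x of the tool.

Call:
arm_command --pt "0 -0.001 0.001 0.003 0.003 0 0.081" --pt "0 -0.001 0.001 0 0 0 0.081" --pt "-0.003 0 0 0 0 0 0.081" --pt "-0.003 0 0 0 0 0 0.081" --pt "-0.003 0 0 0 0 0 0.081" --pt "-0.003 0 0 0 0 0 0.081" --pt "-0.003 0 0 0 0 0 0.081" --pt "-0.003 0 0 0 0 0 0.081" --pt "-0.003 0 0 0 0 0 0.081" --pt "-0.003 0 0 0 0 0 0.081" --pt "0 0 0 0 0 0 0.081"

```text
t: 5.57
ee_pos: [0.4977, 0.3269, 0.0211]
ee_rot: [0.206, 3.133, 0.002]
ft_force: [-0.2, 0.8, 2.8]
gripper_width: 0.081
grasp_force: 1.6
```

```bash
python3 d.py -30 46.5 19
python3 - <<'E'
from ov import *
cv2.imwrite(f"pics/scene3.png",robot.read_camera("scene")[:,:,::-1])
overlay(np.load("port.npy"),(-36,0,.16),{"top":"pics/scene3.png","scene":"pics/scene3.png"},"pics/ov5.png",wins={"top":(240,130,1,110),"scene":(270,150,100,80)},S=7,draw=False) if 0 else cv2.imwrite("pics/ov5.png",cv2.resize(cv2.imread("pics/scene3.png")[150:235,275:375],None,fx=7,fy=7,interpolation=2))
E
```

```text
[-0.0434 -0.0005  0.0021] [ 0.0013  0.0019 -0.0003]
port [-73.39330883  46.96307571] 0.021056317107717645 [-0.22444359  0.76841878  2.81411532] 0.08097921923450023 5.5667
```

View pics/ov5.png

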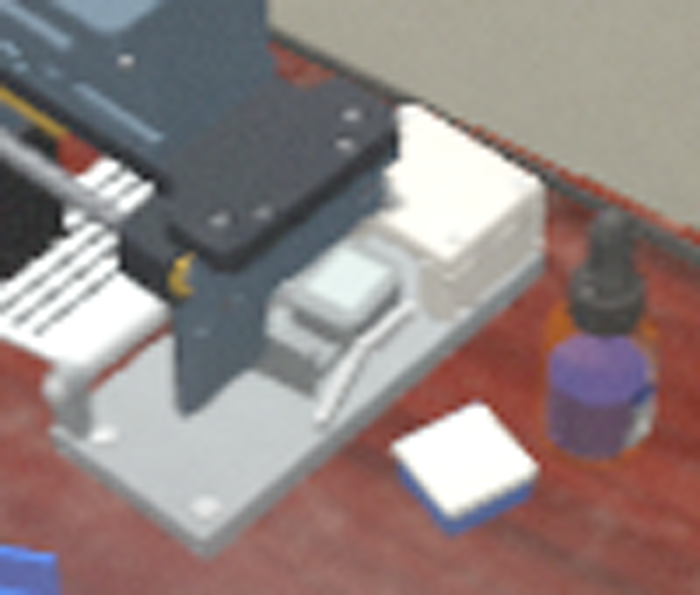

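The cassette is moving straight in, with its head at (345,285) just before the mouth. I'll continue.

Call:
arm_command --pt "-0.003 0 0.0005 0 0 0 0.081" --pt "-0.003 0 0.0005 0 0 0 0.081" --pt "-0.003 0 0 0 0 0 0.081" --pt "-0.003 0 0 0 0 0 0.081" --pt "-0.003 0 0 0 0 0 0.081" --pt "-0.003 0 0 0 0 0 0.081" --pt "-0.003 0 0 0 0 0 0.081" --pt "-0.003 0 0 0 0 0 0.081" --pt "-0.003 0 0 0 0 0 0.081" --pt "-0.003 0 0 0 0 0 0.081" --pt "-0.003 0 0 0 0 0 0.081" --pt "-0.003 0 0 0 0 0 0.081" --pt "-0.003 0 0 0 0 0 0.081" --pt "0 0 0 0 0 0 0.081"

```text
t: 6.78
ee_pos: [0.5364, 0.3218, 0.0201]
ee_rot: [0.206, 3.133, 0.002]
ft_force: [0.2, 0.9, 4.1]
gripper_width: 0.0811
grasp_force: 1.6
```

```bash
python3 d.py -30 46.5 19
```

```text
[-0.0044 -0.0005  0.0011] [ 0.0013  0.002  -0.0002]
port [-34.35822347  46.97850119] 0.020072749050949322 [0.15433501 0.91044588 4.13205345] 0.08108950468778549 6.7833
```

Free travel so far, with no jam. I'll go in 1 mm steps until the back stop pushes back.

Call:
arm_command --pt "-0.001 0 0 0 0 0 0.081" --pt "-0.001 0 0 0 0 0 0.081" --pt "-0.001 0 0 0 0 0 0.081" --pt "-0.001 0 0 0 0 0 0.081" --pt "0 0 0 0 0 0 0.081"

```text
t: 7.2
ee_pos: [0.5394, 0.3213, 0.02]
ee_rot: [0.206, 3.134, 0.002]
ft_force: [-1.9, 0.5, 3.9]
gripper_width: 0.0806
grasp_force: 2.3
```

Call:
arm_command --pt "-0.001 0 0 0 0 0 0.081" --pt "0 0 0 0 0 0 0.081"

```text
t: 7.37
ee_pos: [0.5395, 0.3213, 0.02]
ee_rot: [-0.207, -3.134, -0.001]
ft_force: [-4.2, 1.8, 4.6]
gripper_width: 0.0809
grasp_force: 3.3
```

Call:
arm_command --pt "-0.001 0 0 0 0 0 0.081" --pt "0 0 0 0 0 0 0.081"

```text
t: 7.53
ee_pos: [0.5395, 0.3213, 0.02]
ee_rot: [-0.208, -3.132, -0.001]
ft_force: [-7.2, 3.5, 5.9]
gripper_width: 0.0811
grasp_force: 4.4
```

The stop is reached: position has stalled and the force is rising. I'll back off with the flap still held, then look.

Call:
arm_command --pt "0.002 0 0 0 0 0 0.081" --pt "0.002 0 0 0 0 0 0.081" --pt "0.003 0 0 0 0 0 0.081" --pt "0.003 0 0 0 0 0 0.081" --pt "0 0 0 0 0 0 0.081"

```text
t: 7.95
ee_pos: [0.532, 0.3227, 0.0204]
ee_rot: [0.205, 3.132, 0.003]
ft_force: [1.5, 1.0, 2.9]
gripper_width: 0.0807
grasp_force: 1.6
```

```bash
python3 d.py -30 46.5 19
python3 - <<'E'
import cv2
from plant import robot
a=robot.read_camera("scene")[150:235,275:375,::-1];cv2.imwrite("pics/ov6.png",cv2.resize(a,None,fx=7,fy=7,interpolation=2))
E
```

```text
[-0.0089 -0.0008  0.0014] [0.0021 0.0026 0.    ]
port [-38.86414601  47.32063642] 0.020362241559597465 [1.47009669 1.03128436 2.92762373] 0.08069560413446467 7.95
```

View pics/ov6.png

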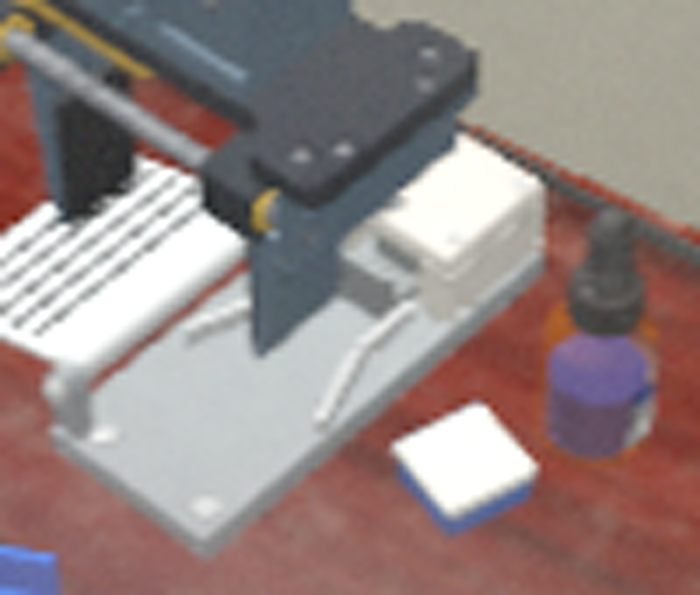

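Only the tab is still showing, at (365,280) before the mouth, and the finger is clear of it. I'll raise the tool and let the flap close.

Call:
arm_command --pt "0.001 0 -0.004 0 0 0 0.081" --pt "0 0 -0.005 0 0 0 0.081" --pt "0 0 -0.005 0 0 0 0.081" --pt "0 0 -0.005 0 0 0 0.081" --pt "0 0 -0.005 0 0 0 0.081" --pt "0 0 -0.005 0 0 0 0.081" --pt "0 0 -0.005 0 0 0 0.081" --pt "0 0 -0.005 0 0 0 0.081" --pt "0 0 -0.005 0 0 0 0.081" --pt "0 0 -0.005 0 0 0 0.081" --pt "0 0 -0.005 0 0 0 0.081" --pt "0 0 -0.005 0 0 0 0.081" --pt "0 0 -0.01 0 0 0 0.081" --pt "0 0 -0.015 0 0 0 0.081" --pt "0 0 -0.02 0 0 0 0.081" --pt "0 0 -0.02 0 0 0 0.081" --pt "0 0 -0.02 0 0 0 0.081" --pt "0 0 -0.02 0 0 0 0.081" --pt "0 0 0 0 0 0 0.081"

```text
t: 9.58
ee_pos: [0.5325, 0.3238, 0.1892]
ee_rot: [0.205, 3.126, 0.01]
ft_force: [0.9, -0.6, 0.6]
gripper_width: 0.0813
grasp_force: 0.0
```

Run:
```python
import cv2
from plant import robot
a=robot.read_camera("scene")[150:235,275:375,::-1];cv2.imwrite("pics/ov7.png",cv2.resize(a,None,fx=7,fy=7,interpolation=2))
print(robot.sense()["ft_force"])
```

```text
[-0.16848583  0.01462788 -0.24913397]
```

View pics/ov7.png

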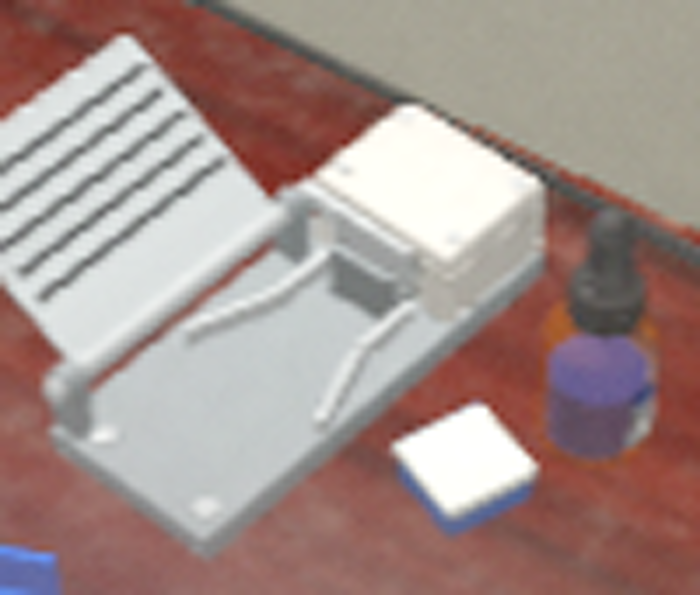

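The flap is shut with its treadle back at the starting angle. The tab stands straight at (365,285) between the rails, and the bystanders haven't moved.

```bash
python3 -c "
from plant import robot
print(robot.job_done())"
```

```text
the job is handed in; nothing more can be done
None
```

I pushed the cassette against the back stop with the flap held open, then let the flap shut behind its head without touching the bystanders; the job is handed in at about 9.6 s, but no verdict came back.

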